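Set the heating controller's thumbwheel to 6

ROBOT

A 7-joint arm with a two-finger parallel gripper is mounted at the origin on the work surface. World frame = base frame: x ahead of the robot, y to its left, z up, the work surface at z = 0. Lengths are in mm, angles in rad, forces in N, time in s.
With the tool pointing down it reaches from about 400 to 850 mm from the base axis. Payload 4.5 kg.
Tool frame: the origin (TCP) lies at the very end of the fingers, on their centre line; the grasp point (between the pads) lies 19 mm behind it; z points along the fingers, y is the line along which they close (so a half turn about z gives the same grasp; the last joint's range is limited). The gripper opens to 88 mm and grips with 3 to 60 N. Pads are 18 mm wide; open, the fingers measure 123 mm over their backs; the gripper's body (75 mm by 187 mm) begins 45 mm behind the grasp point.
Start: joints at [1.281, 0.689, -0.195, 1.565, 0.157, 0.902, -0.215], TCP at [198.886, -592.535, 238.743] pointing down, gripper open.
Joint ranges: [-3.01, 3.01], [-0.46, 2.08], [-1.47, 1.51], [0.13, 2.56], [-1, 4.14], [0.04, 2.09], [-2.66, 2.66]. Speed limits (rad/s): [2.57, 2.57, 3.14, 3.14, 3.14, 3.14, 3.14].

INTERFACE

Orientations are given as a unit quaternion [x, y, z, w].
In Python, from workcell import robot gives the robot as it stands.
- The arm moves only by the tool move_arm, never from a script. Its argument "steps" is a list of rows, each a list of 3 entries, a list of its own where there are three numbers: the shift along the tool's x, y, z in cm, then the turn, a rotation vector about the tool's x, y, z in degrees, then the finger opening in cm, from 0 to 8.81. A call has 1 to 5 rows; each row is the pose to reach, as a shift and turn from the pose commanded when the call began, along the tool's axes at that moment; what a row does not reach only later rows make up. A row lasts 1/8 s, in which the tool goes at most 62.5 mm and 10.7 degrees, less where a joint would pass 70% of its speed; a pose out of reach is approached as far as the arm can. A call with a gripper value outside its range is refused whole. The fingers move at their own pace and stop on an object; "grip_force" is the grip in N (left out, the last holds). Time passes only in rows, so rows that repeat a pose let the fingers close. It gives the time, the measured TCP pose, the force, the opening and the grip force at its end, in the units of the state.
- robot.get_obs(): the state, without advancing time (a new reading comes with each control period).
- robot.camera(name): name is "scene" or "top"; returns the picture (480x640x3 uint8, red, green, blue); there is no depth.
- robot.camera_info(name): a dict with "camera_matrix" (3x3 intrinsics, pixels), "R" (3x3) and "t" (3): a world point X has camera coordinates R X + t. Camera axes: x right, y down, z forward; pixel columns grow to the right and rows downward; lengths in mm; the calibration is good to about 2 mm. A picture is of the moment at which its call begins. camera_info takes no time and is no camera call.
- robot.hand_in(): hands the job in; it is judged then, once.
The state is a dict: "clock": time; "joints": joint angles; "dq": joint speeds; "joint_torque": joint torques, N m; "eef_pos": TCP position; "ee_rot": TCP orientation; "ft_force": force on the tool from outside, world axes, zero at the start; "moment": the same for the moment, N m; "gripper_width": finger opening in mm; "finger_force": force on a finger pad.
Only numpy, scipy, OpenCV 4.12 (cv2) and the standard library are available. Lean on these libraries where they do the work, as an engineer would, in place of code of your own. Each camera call takes 0.05 s, during which the arm holds its last target. There are 200 camera calls.

TASK

Slide the orange shutter of the heating controller fully open, roll the black rubber thumbwheel with a gentle fingertip until the number 6 stands centred in the small window, then take the finger off and slide the shutter fully shut again. Press on the wheel with no more than about 15 N, handle the shutter gently without ramming it into its stops, and leave the meter, the thermostat, the carton and the pliers where they are.

Things in the scene. Friction and masses are not known exactly. Their poses are not given: they have to be found in the camera images.
- controller: White fixed heating controller, grey deck 99 mm high. Origin on the work surface below the thumbwheel's middle, z up. Case: x -66..66, y -92..104 mm in its frame. y: along the drum's axle and the shutter's travel; x: away from the robot at yaw 0 (yaw within 0.3 rad). Two rails along y, 8 mm wide, centred at x = +-42 mm, tops 110.5 mm high, flank the wheel.
- wheel_top (a point): Fixed: nominal top, mid width, of the black rubber thumbwheel, 105.5 mm above the surface; the true top is up to 3.5 mm higher or lower, different each time: find it by touch. Smooth rigid cylinder, radius 46, width 34 mm, axle along controller y, in a slot 50 (x) by 40 mm (y); too low to grasp. A fingertip pressed on with 8 to 14 N and moved along x rolls it (drag 4.3 N); lift between strokes.
- drum (a joint): Turn of thumbwheel and number ring (one axle), rad, 0 to 5.50 between stops; stays where left. Numbers 1 to 8, 0.785 apart: n is centred in the window at 0.7854 x (n - 1), so 6 at 3.927. Grows as the wheel's top moves to the controller's +x (away from the robot). Starts between 1.4 and 2.7.
- window (a point): Fixed: middle of the black-framed window in the deck, 22 (x) by 26 mm (y), at x 0, y -62 mm of the controller, 99 mm above the surface. Black numbers 19 mm tall on the white ring show in it one at a time, upright as seen from the robot's side; red marks either side show the middle.
- shutter (a joint): Travel of the orange shutter, m: 0 shut (covering the wheel) to 0.070 fully open, towards the controller's +y. Sliding friction about 1.5 N, it stays where it is left; firm stops at both ends.
- tab (a point): Middle of the shutter's grip tab (moves with it), 125.5 mm above the surface: an upright orange block 36 (controller x) by 12 mm (controller y), from 113.5 to 137.5 mm high, in the middle of the orange shutter plate, 92 (x) by 54 (y) by 3 mm. When shut it stands straight above the wheel.
- meter: Loose blue handset, 150 x 62 x 28 mm, lying near the controller; origin under its middle. Leave alone.
- thermostat: Loose white room thermostat, 86 x 86 x 29 mm; origin under its middle. Leave alone.
- carton: Loose cardboard box, 110 x 80 x 50 mm; origin under its middle. Leave alone.
- pliers: Loose red-handled pliers, 180 mm long, 16 mm high, lying flat; origin near the pivot. Leave alone.
There are look-alikes about, which are no part of the job. There is more than one size of the controller; the job needs the larger.

How it is judged:
By the outcome, as a careful person would: the job done as asked, in the order asked, and still so for the second after the job is handed in, with the robot touching nothing.
It also fails if it takes over 72 s, if anything falls off the work surface, if the arm or the gripper's body presses on something with over 40 N, if the wrist force passes 120 N, or if a joint passes its speed limit or range.

## Working session

There is one attempt and no reset: what is moved stays moved. The work goes in short steps, Python scripts to look and compute and a tool call to move; the robot and the scene stay as the last step left them, time stands still between calls to the robot, and variables do not carry over. Pictures are saved under pics/ and viewed, at most 10 in all, crops included, and the job is handed in when it is done.

Besides the shell and the picture viewer there is one more tool, called after "Emit:" as name(argument=value, ...), one argument or row to a line, values as JSON. move_arm: Moves the arm, as the interface text tells. Its arguments: {"type":"object","properties":{"steps":{"type":"array","items":{"type":"array"}},"grip_force":{"type":"number"}},"required":["steps"]}

```bash
mkdir -p pics; ls
cat > h.py <<'E'
import numpy as np, cv2
from workcell import robot
def info(n):
    c=robot.camera_info(n); return np.array(c["camera_matrix"]),np.array(c["R"]),np.array(c["t"]).ravel()
def proj(n,X):
    K,R,t=info(n); p=(np.atleast_2d(X)@R.T+t)@K.T; return p[:,:2]/p[:,2:]
def atz(n,uv,z):
    K,R,t=info(n); d=R.T@np.linalg.solve(K,[uv[0],uv[1],1.]); o=-R.T@t; return o+d*(z-o[2])/d[2]
def snap(n,f):
    im=cv2.cvtColor(robot.camera(n),cv2.COLOR_RGB2BGR); cv2.imwrite("pics/"+f,im); return im
E
python3 - <<'E'
from h import *
a=snap("scene","s0.png");b=snap("top","t0.png")
for n in("scene","top"):
    K,R,t=info(n);print(n,K.round(1).tolist(),R.round(3).tolist(),(-R.T@t).round(1))
o=robot.get_obs();print(o)
E
```

```text
pics
scene [[437.6, 0.0, 318.8], [0.0, 437.6, 234.6], [0.0, 0.0, 1.0]] [[-0.371, 0.928, 0.014], [0.804, 0.329, -0.495], [-0.464, -0.173, -0.869]] [865.7 134.8 702.5]
top [[619.4, 0.0, 332.4], [0.0, 619.4, 249.3], [0.0, 0.0, 1.0]] [[-0.024, -1.0, -0.001], [-0.998, 0.024, -0.062], [0.062, -0.0, -0.998]] [ 461.3   27.  1211.4]
{'clock': 0.1, 'joints': array([ 1.28078756,  0.68987294, -0.19453791,  1.56621836,  0.15729776,
        0.90251185, -0.2150575 ]), 'dq': array([ 0.00061399, -0.00276244,  0.0008963 , -0.00310959,  0.0006293 ,
        0.00138957,  0.00144301]), 'joint_torque': array([-3.23010761e-03, -5.28499174e+01, -1.27120011e+00, -1.53836578e+01,
       -5.24451735e-02,  2.02137933e-03,  5.29913359e-05]), 'eef_pos': array([ 198.6522826 , -591.99945746,  238.01342075]), 'ee_rot': array([ 9.86911407e-01,  1.61261342e-01, -1.83972306e-04, -7.88305055e-04]), 'ft_force': array([-0.20749642,  0.7449453 ,  0.72716946]), 'moment': array([-0.02304076,  0.01162453, -0.01379546]), 'finger_force': 0.0, 'gripper_width': 88.07212015975254}
```

View pics/s0.png

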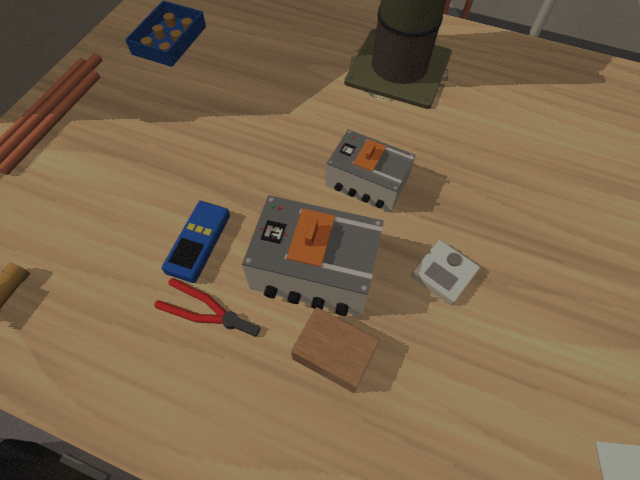

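View pics/t0.png

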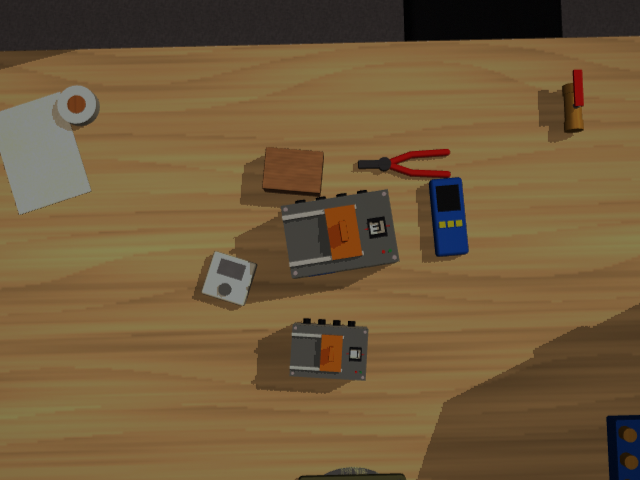

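The larger controller is at top (340,235), scene (315,250). The look-alike at top (330,350), scene (370,168) is smaller, so the first is the one meant. I'll confirm this in an enlarged crop.

Run:
```python
from h import *
a=cv2.imread("pics/t0.png")[175:295,265:415];b=cv2.imread("pics/s0.png")[185:325,235:395]
A=cv2.resize(a,(800,640),interpolation=3)[:, :];B=cv2.resize(b,None,fx=2.5,fy=2.5,interpolation=3)
A=cv2.resize(a,None,fx=2.65,fy=2.65,interpolation=3)
c=np.zeros((360,800,3),np.uint8);c[:A.shape[0],:A.shape[1]]=A;c[:B.shape[0],400:400+B.shape[1]]=B
cv2.imwrite("pics/c0.png",c)
```

```text
(no output)
```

View pics/c0.png

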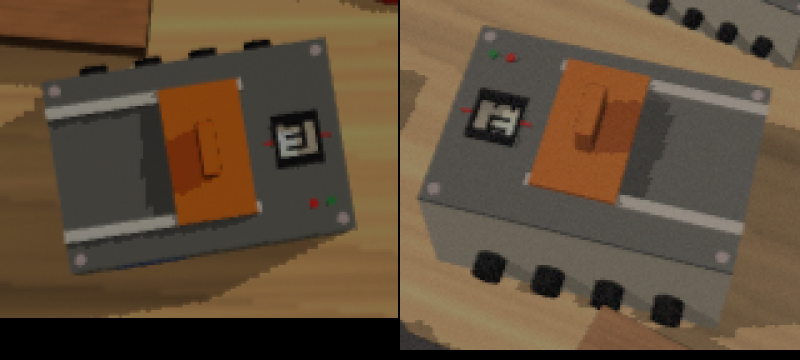

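The crop confirms it: the controller with the larger case (left crop, deck corners (44,82),(326,38),(356,226),(75,272)), orange shutter shut, tab at (208,148), window at (298,138).

Run:
```python
from h import *
from scipy.optimize import least_squares
T=np.array([[44,82],[326,38],[356,226],[75,272]])/2.65+[265,175]
S=(np.array([[735,272],[418,198],[484,25],[772,88]])-[400,0])/2.5+[235,185]
L=np.array([[66,104],[66,-92],[-66,-92],[-66,104]])
def pts(p):
    c,s=np.cos(p[2]),np.sin(p[2]);return np.c_[L@np.array([[c,s],[-s,c]])+p[:2],np.full(4,p[3])]
f=lambda p:np.r_[(proj("top",pts(p))-T).ravel(),(proj("scene",pts(p))-S).ravel()]
r=least_squares(f,[480,20,.1,99]);print(r.x,abs(r.fun).max(),r.fun.round(1))
# triangulate points: tab top middle, window
def tri(t,s):
    t=np.array(t)/2.65+[265,175];s=(np.array(s)-[400,0])/2.5+[235,185]
    return least_squares(lambda X:np.r_[proj("top",X)[0]-t,proj("scene",X)[0]-s],[480,20,110.])
p=r.x;c,s=np.cos(p[2]),np.sin(p[2])
for n,t,q in(("tabtop",(206,147),(596,100)),("window",(298,138),(497,117)),("sh+x+y",(158,92),(617,203)),("sh-x-y",(257,213),(568,60))):
    x=tri(t,q);d=x.x[:2]-p[:2];print(n,x.x.round(1),"local",(c*d[0]+s*d[1]).round(1),(-s*d[0]+c*d[1]).round(1),abs(x.fun).max().round(2))
from scipy.spatial.transform import Rotation as Ro
o=robot.get_obs();print(Ro.from_quat(o["ee_rot"]).as_matrix().round(3))
```

```text
[5.58616530e+02 7.35981244e+00 1.35586144e-01 9.93963663e+01] 1.8993069292287714 [-1.5  0.4 -0.9 -0.1 -0.1  0.9 -1.9  0.9 -1.3  0.2 -0.9 -0.  -1.3  0.
 -0.7 -0.1]
tabtop [558.3  10.1 148.8] local 0.1 2.7 1.09
window [567.3 -53.7 101.2] local 0.4 -61.7 0.87
sh+x+y [599.7  40.7 112.5] local 45.2 27.5 1.0
sh-x-y [516.9 -25.  112.3] local -45.7 -26.4 0.31
[[ 0.948  0.318 -0.001]
 [ 0.318 -0.948  0.001]
 [-0.    -0.002 -1.   ]]
```

Emit:
move_arm(
  steps=[
    [[10.6,-9.1,0],[0,0,0],4],
    [[21.3,-18.1,0],[0,0,0],4],
    [[31.9,-27.2,0],[0,0,0],4],
    [[42.5,-36.3,0],[0,0,5],4],
    [[53.2,-45.4,0],[0,0,10.75],4],
  ],
)

```text
clock: 0.72
eef_pos: [360.4, -322.8, 238.6]
ee_rot: [0.998, 0.066, 0.0, -0.0]
ft_force: [0.1, -0.3, -0.2]
gripper_width: 41.6
finger_force: 0.0
```

Emit:
move_arm(
  steps=[
    [[0,0,0],[0,0,0],4],
  ],
)

```text
clock: 0.85
eef_pos: [363.3, -318.9, 238.7]
ee_rot: [0.997, 0.074, 0.001, -0.001]
ft_force: [-0.4, -0.2, -0.4]
gripper_width: 40.0
finger_force: 0.0
```

Emit:
move_arm(
  steps=[
    [[24.1,-29.4,3],[0,0,0.7],4],
    [[24.1,-29.4,3],[0,0,0.7],4],
    [[24.1,-29.4,3],[0,0,0.7],4],
    [[24.1,-29.4,3],[0,0,0.7],4],
    [[24.1,-29.4,3],[0,0,0.7],4],
  ],
)

```text
clock: 1.48
eef_pos: [523.4, -58.9, 213.8]
ee_rot: [0.998, 0.061, -0.0, 0.001]
ft_force: [0.4, -0.0, -0.3]
gripper_width: 40.4
finger_force: 0.0
```

Emit:
move_arm(
  steps=[
    [[0,0,0],[0,0,0],4],
  ],
)

```text
clock: 1.6
eef_pos: [525.1, -53.8, 213.5]
ee_rot: [0.998, 0.067, 0.001, -0.001]
ft_force: [-0.6, -0.2, -0.1]
gripper_width: 39.9
finger_force: 0.0
```

Emit:
move_arm(
  steps=[
    [[4.1,-5.6,0],[0,0,0],4],
    [[4.1,-5.6,0.5],[0,0,0],4],
    [[4.1,-5.6,3.8],[0,0,0],4],
    [[4.1,-5.6,3.8],[0,0,0],4],
    [[4.1,-5.6,3.8],[0,0,0],4],
  ],
)

```text
clock: 2.22
eef_pos: [556.4, -0.2, 176.7]
ee_rot: [0.998, 0.061, 0.0, 0.0]
ft_force: [1.0, -0.0, 0.4]
gripper_width: 40.5
finger_force: 0.0
```

Run:
```python
from h import *
a=snap("scene","s1.png");b=snap("top","t1.png")
o=robot.get_obs();print(o["eef_pos"],o["ee_rot"],o["ft_force"])
print(proj("scene",o["eef_pos"]),proj("scene",[558.6,7.4,137.5]))
A=cv2.resize(a[130:280,220:420],None,fx=4,fy=4,interpolation=3);cv2.imwrite("pics/c1.png",A)
```

```text
[556.97409866   0.58036931 177.2164235 ] [9.98118536e-01 6.13070058e-02 8.95504589e-04 1.93129908e-04] [-0.09668266  0.42896148 -0.55584131]
[[306.60957919 211.71624559]] [[310.66898468 228.34732163]]
```

View pics/c1.png

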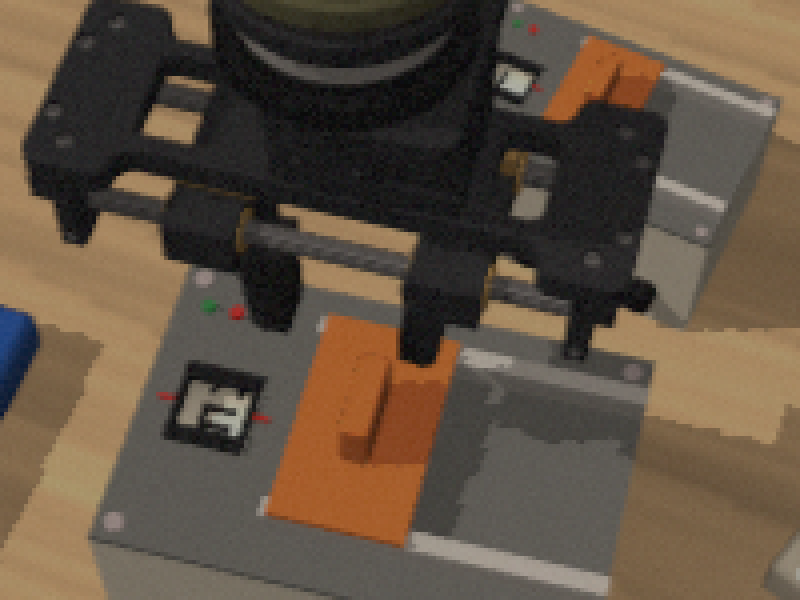

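Emit:
move_arm(
  steps=[
    [[0.2,-0.6,0.2],[0,0,-0.8],4],
    [[0.2,-0.6,0.2],[0,0,-0.8],4],
    [[0.2,-0.6,0.2],[0,0,-0.8],4],
  ],
)

```text
clock: 2.7
eef_pos: [557.7, 7.9, 174.3]
ee_rot: [0.998, 0.069, 0.0, 0.0]
ft_force: [-1.1, 0.0, -0.9]
gripper_width: 39.8
finger_force: 0.0
```

Emit:
move_arm(
  steps=[
    [[0,0,2.5],[0,0,0],4],
    [[0,0,4.5],[0,0,0],4],
    [[0,0,5.6],[0,0,0],4],
    [[0,0,5.6],[0,0,0],4],
    [[0,0,5.6],[0,0,0],4],
  ],
)

```text
clock: 3.32
eef_pos: [558.2, 7.8, 118.7]
ee_rot: [0.998, 0.069, 0.001, 0.0]
ft_force: [0.4, 0.4, -0.0]
gripper_width: 40.1
finger_force: 0.0
```

Emit:
move_arm(
  steps=[
    [[0,0,0],[0,0,0],2],
    [[0,0,0],[0,0,0],0.8],
    [[0,0,0],[0,0,0],0.8],
    [[0,0,0],[0,0,0],0.8],
  ],
  grip_force=6,
)

```text
clock: 3.82
eef_pos: [557.9, 7.6, 118.4]
ee_rot: [0.998, 0.069, 0.0, 0.0]
ft_force: [-0.3, -0.7, 2.7]
gripper_width: 12.1
finger_force: 6.0
```

Emit:
move_arm(
  steps=[
    [[0,-0.8,0],[0,0,0],0.8],
    [[0,-2,0],[0,0,0],0.8],
    [[0,-3.2,0],[0,0,0],0.8],
    [[0,-4.2,0],[0,0,0],0.8],
    [[0,-5,0],[0,0,0],0.8],
  ],
)

```text
clock: 4.45
eef_pos: [551.0, 58.5, 118.4]
ee_rot: [0.998, 0.069, 0.0, -0.0]
ft_force: [0.4, -1.9, 5.6]
gripper_width: 11.8
finger_force: 6.0
```

Emit:
move_arm(
  steps=[
    [[0,-0.5,0],[0,0,0],0.8],
    [[0,-0.9,0],[0,0,0],0.8],
    [[0,-1.2,0],[0,0,0],0.8],
    [[0,-1.5,0],[0,0,0],0.8],
    [[0,-1.6,0],[0,0,0],0.8],
  ],
)

```text
clock: 5.08
eef_pos: [549.0, 74.0, 118.4]
ee_rot: [0.998, 0.069, 0.001, -0.0]
ft_force: [1.1, -0.9, 5.5]
gripper_width: 11.8
finger_force: 6.0
```

Emit:
move_arm(
  steps=[
    [[0,-0.1,0],[0,0,0],0.8],
    [[0,-0.2,0],[0,0,0],0.8],
    [[0,-0.25,0],[0,0,0],0.8],
    [[0,-0.25,0],[0,0,0],0.8],
  ],
)

```text
clock: 5.58
eef_pos: [548.7, 75.8, 118.4]
ee_rot: [0.998, 0.069, 0.001, 0.0]
ft_force: [0.2, -1.9, 4.8]
gripper_width: 12.6
finger_force: 6.0
```

Emit:
move_arm(
  steps=[
    [[0,-0.05,0],[0,0,0],0.8],
    [[0,-0.1,0],[0,0,0],0.8],
    [[0,-0.1,0],[0,0,0],0.8],
  ],
)

```text
clock: 5.95
eef_pos: [548.7, 75.9, 118.4]
ee_rot: [0.998, 0.069, 0.001, 0.001]
ft_force: [2.0, -4.0, 5.3]
gripper_width: 12.2
finger_force: 6.0
```

Emit:
move_arm(
  steps=[
    [[0,-0.1,0],[0,0,0],0.8],
    [[0,-0.1,0],[0,0,0],0.8],
  ],
)

```text
clock: 6.2
eef_pos: [548.7, 75.9, 118.4]
ee_rot: [0.998, 0.068, 0.001, 0.001]
ft_force: [2.5, -5.9, 5.6]
gripper_width: 12.0
finger_force: 6.0
```

Emit:
move_arm(
  steps=[
    [[0,0.15,0],[0,0,0],1.6],
    [[0,0.15,0],[0,0,0],2.6],
    [[0,0.15,0],[0,0,0],2.6],
    [[0,0.15,-2],[0,0,0],2.6],
    [[0,0.15,-5],[0,0,0],2.6],
  ],
)

```text
clock: 6.82
eef_pos: [547.2, 76.5, 167.8]
ee_rot: [0.998, 0.069, -0.001, -0.0]
ft_force: [-0.2, 0.1, 0.1]
gripper_width: 26.2
finger_force: 0.0
```

Run:
```python
from h import *
a=snap("scene","s2.png");b=snap("top","t2.png")
A=cv2.resize(a[170:320,230:400],None,fx=4,fy=4,interpolation=3);cv2.imwrite("pics/c2.png",A)
print(robot.get_obs()["eef_pos"])
```

```text
[549.86336867  76.81472678 170.4827195 ]
```

View pics/c2.png

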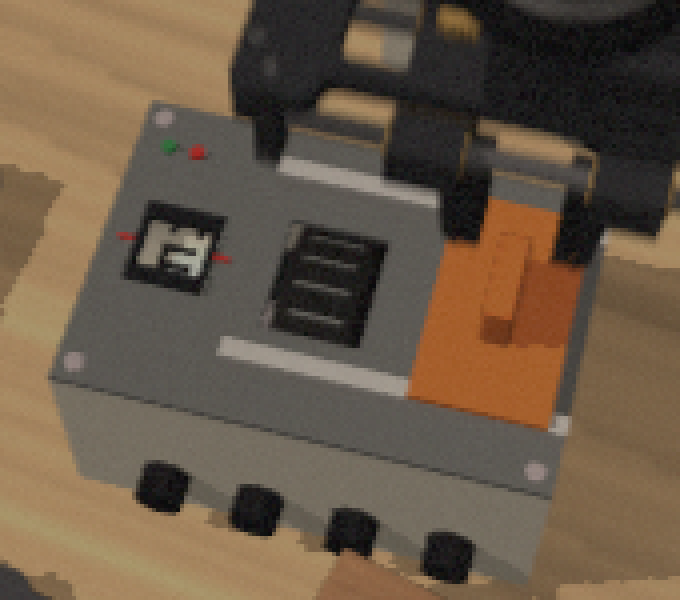

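```bash
cat >> h.py <<'E'
P=(558.6,7.4,0.1356)
def w(x,y,z): c,s=np.cos(P[2]),np.sin(P[2]); return [P[0]+c*x-s*y,P[1]+s*x+c*y,z]
def rect(im,n,z=99.,k=10):
    "window patch, up=+x right=-y, 40x40 mm around window, k px/mm"
    L=[(20,-42),(20,-82),(-20,-82),(-20,-42)]
    src=proj(n,np.array([w(x,y,z) for x,y in L])).astype(np.float32)
    S=40*k; H=cv2.getPerspectiveTransform(src,np.float32([[0,0],[S,0],[S,S],[0,S]]))
    return cv2.warpPerspective(im,H,(S,S),flags=cv2.INTER_CUBIC)
E
python3 - <<'E'
from h import *
a=cv2.imread("pics/s2.png");b=cv2.imread("pics/t2.png")
cv2.imwrite("pics/w2.png",np.hstack([rect(a,"scene"),rect(b,"top")]))
x=atz("scene",(311.75,240.75),100);d=x[:2]-P[:2];c,s=np.cos(P[2]),np.sin(P[2]);print(x,c*d[0]+s*d[1],-s*d[0]+c*d[1])
E
```

```text
[558.49265898   9.10443268 100.        ] 0.12405776835963657 1.7032975492246274
```

View pics/w2.png

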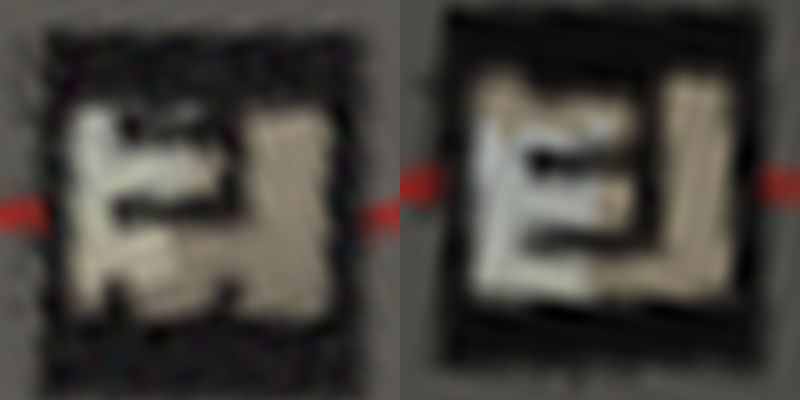

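Emit:
move_arm(
  steps=[
    [[1,6.8,0],[0,0,0],0],
    [[1,6.8,0],[0,0,0],0],
    [[1,6.8,3],[0,0,0],0],
    [[1,6.8,4.2],[0,0,0],0],
    [[1,6.8,4.2],[0,0,0],0],
  ],
  grip_force=10,
)

```text
clock: 7.55
eef_pos: [566.4, 10.7, 125.0]
ee_rot: [0.998, 0.069, -0.001, -0.0]
ft_force: [0.5, 0.6, -0.1]
gripper_width: 0.6
finger_force: 0.0
```

Emit:
move_arm(
  steps=[
    [[-1.4,0.1,0],[0,0,0],0],
    [[-1.4,0.1,1],[0,0,0],0],
    [[-1.4,0.1,1.4],[0,0,0],0],
    [[-1.4,0.1,1.4],[0,0,0],0],
  ],
)

```text
clock: 8.05
eef_pos: [554.0, 7.5, 111.8]
ee_rot: [0.998, 0.069, -0.0, -0.0]
ft_force: [0.9, -1.1, 1.0]
gripper_width: 0.6
finger_force: 0.0
```

Emit:
move_arm(
  steps=[
    [[0,0,0.1],[0,0,0],0],
    [[0,0,0.2],[0,0,0],0],
    [[0,0,0.2],[0,0,0],0],
  ],
)

```text
clock: 8.43
eef_pos: [553.7, 7.2, 110.1]
ee_rot: [0.998, 0.069, 0.0, 0.0]
ft_force: [0.7, 1.0, -0.2]
gripper_width: 0.8
finger_force: 0.0
```

Emit:
move_arm(
  steps=[
    [[0,0,0.1],[0,0,0],0],
    [[0,0,0.1],[0,0,0],0],
  ],
)

```text
clock: 8.68
eef_pos: [553.7, 7.2, 109.1]
ee_rot: [0.998, 0.069, -0.0, 0.0]
ft_force: [-0.1, -0.0, -0.3]
gripper_width: 0.6
finger_force: 0.0
```

Emit:
move_arm(
  steps=[
    [[0,0,0.1],[0,0,0],0],
    [[0,0,0.1],[0,0,0],0],
  ],
)

```text
clock: 8.93
eef_pos: [553.6, 7.2, 108.1]
ee_rot: [0.998, 0.069, -0.0, 0.0]
ft_force: [-0.3, -0.3, 0.8]
gripper_width: 0.4
finger_force: 0.0
```

Emit:
move_arm(
  steps=[
    [[0,0,0.1],[0,0,0],0],
    [[0,0,0.1],[0,0,0],0],
  ],
)

```text
clock: 9.18
eef_pos: [553.6, 7.2, 107.1]
ee_rot: [0.998, 0.069, -0.0, 0.0]
ft_force: [-1.1, 0.8, 0.8]
gripper_width: 0.9
finger_force: 0.0
```

Emit:
move_arm(
  steps=[
    [[0,0,0.1],[0,0,0],0],
    [[0,0,0.1],[0,0,0],0],
  ],
)

```text
clock: 9.43
eef_pos: [553.6, 7.2, 106.1]
ee_rot: [0.998, 0.069, -0.0, 0.0]
ft_force: [0.7, -1.1, -0.4]
gripper_width: 0.1
finger_force: 0.0
```

Emit:
move_arm(
  steps=[
    [[0,0,0.05],[0,0,0],0],
    [[0,0,0.05],[0,0,0],0],
  ],
)

```text
clock: 9.68
eef_pos: [553.7, 7.2, 105.6]
ee_rot: [0.998, 0.069, 0.0, 0.0]
ft_force: [0.1, 0.1, 0.1]
gripper_width: 0.4
finger_force: 0.0
```

Emit:
move_arm(
  steps=[
    [[0,0,0.05],[0,0,0],0],
    [[0,0,0.05],[0,0,0],0],
  ],
)

```text
clock: 9.93
eef_pos: [553.7, 7.2, 105.1]
ee_rot: [0.998, 0.069, -0.0, 0.0]
ft_force: [0.6, 0.5, 0.4]
gripper_width: 0.3
finger_force: 0.0
```

Emit:
move_arm(
  steps=[
    [[0,0,0.05],[0,0,0],0],
    [[0,0,0.05],[0,0,0],0],
  ],
)

```text
clock: 10.18
eef_pos: [553.7, 7.2, 104.6]
ee_rot: [0.998, 0.069, -0.0, 0.0]
ft_force: [0.1, -0.1, -0.2]
gripper_width: 0.3
finger_force: 0.0
```

Emit:
move_arm(
  steps=[
    [[0,0,0.05],[0,0,0],0],
    [[0,0,0.05],[0,0,0],0],
  ],
)

```text
clock: 10.42
eef_pos: [553.7, 7.2, 104.1]
ee_rot: [0.998, 0.069, 0.0, 0.0]
ft_force: [-0.4, 0.3, 0.2]
gripper_width: 0.5
finger_force: 0.0
```

Emit:
move_arm(
  steps=[
    [[0,0,0.05],[0,0,0],0],
    [[0,0,0.05],[0,0,0],0],
  ],
)

```text
clock: 10.68
eef_pos: [553.7, 7.2, 103.6]
ee_rot: [0.998, 0.069, 0.0, 0.0]
ft_force: [1.2, -0.4, 0.3]
gripper_width: 0.4
finger_force: 0.0
```

Emit:
move_arm(
  steps=[
    [[0,0,0.05],[0,0,0],0],
    [[0,0,0.05],[0,0,0],0],
  ],
)

```text
clock: 10.92
eef_pos: [553.8, 7.2, 103.5]
ee_rot: [0.998, 0.069, 0.0, 0.0]
ft_force: [-1.5, -0.7, 4.9]
gripper_width: 0.8
finger_force: 2.3
```

Emit:
move_arm(
  steps=[
    [[0,0,0.05],[0,0,0],0],
    [[0,0,0.05],[0,0,0],0],
  ],
)

```text
clock: 11.18
eef_pos: [553.8, 7.2, 103.5]
ee_rot: [0.998, 0.069, 0.0, 0.0]
ft_force: [-2.3, -0.2, 8.2]
gripper_width: 0.3
finger_force: 4.6
```

Emit:
move_arm(
  steps=[
    [[0,0,0.05],[0,0,0],0],
    [[0,0,0.05],[0,0,0],0],
  ],
)

```text
clock: 11.42
eef_pos: [553.8, 7.2, 103.4]
ee_rot: [0.998, 0.069, 0.0, 0.0]
ft_force: [-2.8, 0.1, 12.7]
gripper_width: 0.2
finger_force: 6.5
```

Emit:
move_arm(
  steps=[
    [[0.2,0,-0.02],[0,0,0],0],
    [[0.5,0,-0.02],[0,0,0],0],
    [[0.8,0,-0.02],[0,0,0],0],
  ],
)

```text
clock: 11.8
eef_pos: [560.5, 8.1, 103.4]
ee_rot: [0.998, 0.069, -0.001, 0.0]
ft_force: [-4.4, -0.9, 13.9]
gripper_width: 0.7
finger_force: 6.8
```

Emit:
move_arm(
  steps=[
    [[0.3,0,0],[0,0,0],0],
    [[0.6,0,0],[0,0,0],0],
  ],
)

```text
clock: 12.05
eef_pos: [566.4, 8.9, 103.4]
ee_rot: [0.998, 0.069, -0.001, 0.0]
ft_force: [-4.5, -0.1, 12.8]
gripper_width: 0.8
finger_force: 6.4
```

Emit:
move_arm(
  steps=[
    [[0,0,-0.6],[0,0,0],0],
    [[-2.1,0,-0.6],[0,0,0],0],
    [[-2.1,0,-0.25],[0,0,0],0],
    [[-2.1,0,-0.15],[0,0,0],0],
    [[-2.1,0,-0.04],[0,0,0],0],
  ],
)

```text
clock: 12.68
eef_pos: [547.6, 6.4, 103.2]
ee_rot: [0.998, 0.069, 0.0, 0.0]
ft_force: [-3.2, 0.3, 13.4]
gripper_width: 0.5
finger_force: 6.7
```

Emit:
move_arm(
  steps=[
    [[0.2,0,0],[0,0,0],0],
    [[0.7,0,0],[0,0,0],0],
    [[1.2,0,0],[0,0,0],0],
    [[1.7,0,0],[0,0,0],0],
    [[2.1,0,0],[0,0,0],0],
  ],
)

```text
clock: 13.3
eef_pos: [566.9, 9.0, 103.4]
ee_rot: [0.998, 0.069, -0.001, 0.0]
ft_force: [-3.8, -0.1, 10.6]
gripper_width: 0.4
finger_force: 5.1
```

Emit:
move_arm(
  steps=[
    [[0,0,-0.6],[0,0,0],0],
    [[-2.1,0,-0.6],[0,0,0],0],
    [[-2.1,0,-0.25],[0,0,0],0],
    [[-2.1,0,-0.15],[0,0,0],0],
    [[-2.1,0,-0.03],[0,0,0],0],
  ],
)

```text
clock: 13.92
eef_pos: [548.0, 6.5, 103.3]
ee_rot: [0.998, 0.069, 0.001, -0.0]
ft_force: [-1.4, 0.7, 10.8]
gripper_width: 0.7
finger_force: 5.5
```

Emit:
move_arm(
  steps=[
    [[0.2,0,0.02],[0,0,0],0],
    [[0.7,0,0.03],[0,0,0],0],
    [[1.2,0,0.03],[0,0,0],0],
    [[1.7,0,0.03],[0,0,0],0],
    [[2.1,0,0.03],[0,0,0],0],
  ],
)

```text
clock: 14.55
eef_pos: [566.8, 9.0, 103.4]
ee_rot: [0.998, 0.069, -0.001, 0.0]
ft_force: [-4.1, -0.7, 10.8]
gripper_width: 1.1
finger_force: 5.0
```

Run:
```python
from h import *
a=snap("scene","s3.png");b=snap("top","t3.png")
cv2.imwrite("pics/w3.png",np.hstack([rect(a,"scene"),rect(b,"top")]))
print(robot.get_obs()["eef_pos"],robot.get_obs()["ft_force"])
```

```text
[567.4374379    9.14020262 103.41706616] [-3.60390363 -0.33052427  9.55894995]
```

View pics/w3.png

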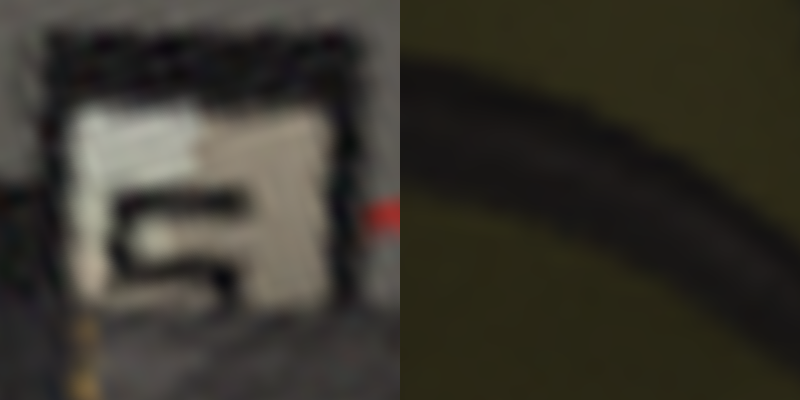

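The scene crop shows a 5 rolling in, with its middle about 11 mm below centre. That puts theta at about 2.81, leaving about 51 mm of rolling.

Emit:
move_arm(
  steps=[
    [[0,0,-0.6],[0,0,0],0],
    [[-2.1,0,-0.6],[0,0,0],0],
    [[-2.1,0,-0.25],[0,0,0],0],
    [[-2.1,0,-0.15],[0,0,0],0],
    [[-2.1,0,-0.03],[0,0,0],0],
  ],
)

```text
clock: 15.28
eef_pos: [548.0, 6.5, 103.2]
ee_rot: [0.998, 0.069, 0.001, -0.0]
ft_force: [-1.1, 0.2, 11.1]
gripper_width: 0.8
finger_force: 5.5
```

Emit:
move_arm(
  steps=[
    [[0.2,0,0.02],[0,0,0],0],
    [[0.7,0,0.03],[0,0,0],0],
    [[1.2,0,0.03],[0,0,0],0],
    [[1.7,0,0.03],[0,0,0],0],
    [[2.1,0,0.03],[0,0,0],0],
  ],
)

```text
clock: 15.9
eef_pos: [566.7, 9.0, 103.4]
ee_rot: [0.998, 0.069, -0.001, 0.0]
ft_force: [-5.5, 0.8, 10.0]
gripper_width: 0.5
finger_force: 5.0
```

Emit:
move_arm(
  steps=[
    [[0,0,-0.6],[0,0,0],0],
    [[-2.1,0,-0.6],[0,0,0],0],
    [[-2.1,0,-0.25],[0,0,0],0],
    [[-2.1,0,-0.15],[0,0,0],0],
    [[-2.1,0,-0.03],[0,0,0],0],
  ],
)

```text
clock: 16.52
eef_pos: [547.9, 6.5, 103.2]
ee_rot: [0.998, 0.069, 0.001, -0.0]
ft_force: [-1.8, 0.0, 10.9]
gripper_width: 0.9
finger_force: 5.5
```

Emit:
move_arm(
  steps=[
    [[0.2,0,0.02],[0,0,0],0],
    [[0.7,0,0.03],[0,0,0],0],
    [[1.2,0,0.03],[0,0,0],0],
    [[1.7,0,0.03],[0,0,0],0],
    [[2.1,0,0.03],[0,0,0],0],
  ],
)

```text
clock: 17.15
eef_pos: [566.7, 9.0, 103.4]
ee_rot: [0.998, 0.069, -0.001, 0.0]
ft_force: [-3.9, 0.1, 10.0]
gripper_width: 0.6
finger_force: 5.0
```

Run:
```python
from h import *
a=snap("scene","s4.png")
cv2.imwrite("pics/w4.png",np.hstack([rect(cv2.imread("pics/s3.png"),"scene"),rect(a,"scene")]))
print(robot.get_obs()["eef_pos"],robot.get_obs()["ft_force"])
```

```text
[567.42333049   9.0806502  103.4023049 ] [-4.12506572  0.5272548   8.85862598]
```

View pics/w4.png

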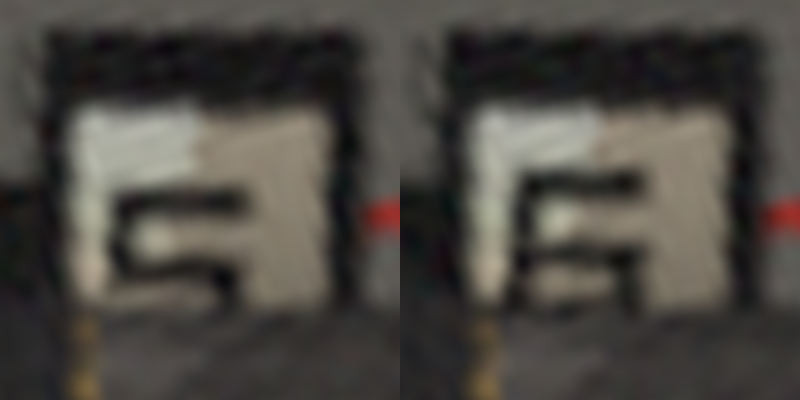

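It now shows a 6, its middle about 9 mm below centre. One partial stroke, then lift clear and look with both cameras.

Emit:
move_arm(
  steps=[
    [[0,0,-0.6],[0,0,0],0],
    [[-1.5,0,-0.6],[0,0,0],0],
    [[-1.5,0,-0.25],[0,0,0],0],
    [[-1.5,0,-0.15],[0,0,0],0],
    [[-1.5,0,-0.03],[0,0,0],0],
  ],
)

```text
clock: 17.82
eef_pos: [553.6, 7.3, 103.4]
ee_rot: [0.998, 0.069, 0.001, -0.0]
ft_force: [-2.6, -0.8, 12.8]
gripper_width: 0.2
finger_force: 6.2
```

Emit:
move_arm(
  steps=[
    [[0.2,0,0.02],[0,0,0],0],
    [[0.6,0,0.03],[0,0,0],0],
    [[0.9,0,0.03],[0,0,0],0],
    [[1,0,0.03],[0,0,0],0],
    [[1,0,0.03],[0,0,0],0],
  ],
)

```text
clock: 18.45
eef_pos: [562.0, 8.4, 103.4]
ee_rot: [0.998, 0.069, -0.001, 0.0]
ft_force: [-3.9, 0.0, 10.7]
gripper_width: 0.5
finger_force: 5.1
```

Emit:
move_arm(
  steps=[
    [[0,0,-0.6],[0,0,0],0],
    [[0,0,-4],[0,0,0],0],
    [[0,-6,-8],[0,0,0],0],
    [[-4,-12,-8],[0,0,0],0],
    [[-10,-16,-8],[0,0,0],0],
  ],
)

```text
clock: 19.08
eef_pos: [463.9, 144.2, 183.2]
ee_rot: [0.998, 0.07, 0.002, -0.001]
ft_force: [-0.3, 0.9, -0.2]
gripper_width: 0.8
finger_force: 0.0
```

Run:
```python
from h import *
a=snap("scene","s5.png");b=snap("top","t5.png")
cv2.imwrite("pics/w5.png",np.hstack([rect(a,"scene"),rect(b,"top")]))
print(robot.get_obs()["eef_pos"],robot.get_obs()["ft_force"])
```

```text
[456.43831032 144.84230268 182.38374661] [-0.71188674 -0.0027832  -1.06130297]
```

View pics/w5.png

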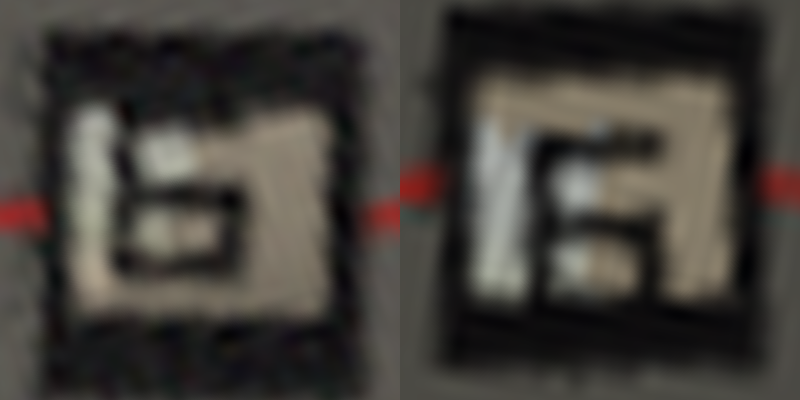

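Emit:
move_arm(
  steps=[
    [[0,0,0],[0,0,0],0],
  ],
)

```text
clock: 19.3
eef_pos: [463.5, 141.1, 182.7]
ee_rot: [0.998, 0.07, 0.001, -0.0]
ft_force: [1.5, -1.0, 0.9]
gripper_width: 0.5
finger_force: 0.0
```

Run:
```python
from h import *
from scipy.spatial.transform import Rotation as Ro
o=robot.get_obs();M=Ro.from_quat(o["ee_rot"]).as_matrix()
print(o["eef_pos"],M.T@(np.array(w(-3,0.5,125))-o["eef_pos"]), Ro.from_matrix(M.T@Ro.from_quat([.9977,.0678,0,0]).as_matrix()).as_rotvec(degrees=True))
```

```text
[463.50380992 141.10264924 182.71731346] [ 72.53854211 145.0978739   57.81665873] [-0.00049643 -0.07913693  0.20365725]
```

Emit:
move_arm(
  steps=[
    [[2.5,4.9,0],[0,0,0.2],0],
    [[5,9.8,0],[0,0,0.2],0],
    [[7.2,14.5,0.5],[0,0,0.2],0],
    [[7.2,14.5,3.5],[0,0,0.2],0],
    [[7.2,14.5,5.8],[0,0,0.2],0],
  ],
)

```text
clock: 19.92
eef_pos: [556.0, 3.7, 123.4]
ee_rot: [0.998, 0.065, 0.001, 0.001]
ft_force: [-0.0, -0.2, 0.4]
gripper_width: 0.5
finger_force: 0.0
```

Emit:
move_arm(
  steps=[
    [[0,0,0.6],[0,0,0],0],
    [[0,0,1.5],[0,0,0],0],
    [[0,0,1.5],[0,0,0],0],
  ],
)

```text
clock: 20.3
eef_pos: [554.5, 6.6, 109.4]
ee_rot: [0.998, 0.067, 0.0, 0.0]
ft_force: [-0.2, -1.1, 0.2]
gripper_width: 0.3
finger_force: 0.0
```

Emit:
move_arm(
  steps=[
    [[0,0,0.3],[0,0,0],0],
    [[0,0,0.55],[0,0,0],0],
    [[0,0,0.65],[0,0,0],0],
    [[0,0,0.72],[0,0,0],0],
    [[0,0,0.72],[0,0,0],0],
  ],
)

```text
clock: 20.92
eef_pos: [554.4, 7.0, 103.4]
ee_rot: [0.998, 0.067, 0.0, 0.0]
ft_force: [-2.2, -0.2, 9.5]
gripper_width: 0.5
finger_force: 4.9
```

Emit:
move_arm(
  steps=[
    [[0.15,0,0.01],[0,0,0],0],
    [[0.3,0,0.01],[0,0,0],0],
    [[0.42,0,0.01],[0,0,0],0],
    [[0.42,0,0.01],[0,0,0],0],
  ],
)

```text
clock: 21.42
eef_pos: [557.5, 7.4, 103.4]
ee_rot: [0.998, 0.067, -0.001, 0.0]
ft_force: [-3.2, 0.2, 11.3]
gripper_width: 0.6
finger_force: 6.2
```

Add about 0.7 mm, then lift off and check.

Emit:
move_arm(
  steps=[
    [[0.08,0,0],[0,0,0],0],
    [[0.08,0,0],[0,0,0],0],
  ],
)

```text
clock: 21.68
eef_pos: [558.2, 7.5, 103.4]
ee_rot: [0.998, 0.067, -0.001, 0.0]
ft_force: [-4.9, 0.5, 12.2]
gripper_width: 0.5
finger_force: 6.3
```

Emit:
move_arm(
  steps=[
    [[0,0,-0.6],[0,0,0],0],
    [[0,0,-4],[0,0,0],0],
    [[0,-5,-6],[0,0,0],0],
    [[-4,-9,-6],[0,0,0],2.6],
    [[-9,-12,-6],[0,0,0],2.6],
  ],
)

```text
clock: 22.3
eef_pos: [453.8, 116.8, 162.6]
ee_rot: [0.998, 0.068, 0.002, -0.001]
ft_force: [-0.9, 0.2, 0.1]
gripper_width: 18.6
finger_force: 0.0
```

Run:
```python
from h import *
a=snap("scene","s6.png");b=snap("top","t6.png")
A,B=rect(a,"scene"),rect(b,"top")
cv2.imwrite("pics/w6.png",np.hstack([A,B]))
for n,im,c0 in(("scene",A,(140,225)),("top",B,(155,235))):
    g=cv2.GaussianBlur(cv2.cvtColor(im,cv2.COLOR_BGR2GRAY),(0,0),4)[:,c0[0]:c0[1]].mean(1)
    print(n,[(i,int(g[i])) for i in range(70,330) if g[i]==g[i-8:i+9].min()])
    r=(im[:,:,2].astype(int)-im[:,:,1]>60);print("red rows",np.nonzero(r)[0].mean())
print(robot.get_obs()["eef_pos"])
```

```text
scene [(77, 23), (170, 39), (243, 40), (323, 14)]
red rows 214.74291115311908
top [(119, 33), (200, 41), (283, 18), (324, 12)]
red rows 186.13844086021504
[446.55396672 116.68137686 161.98377745]
```

View pics/w6.png

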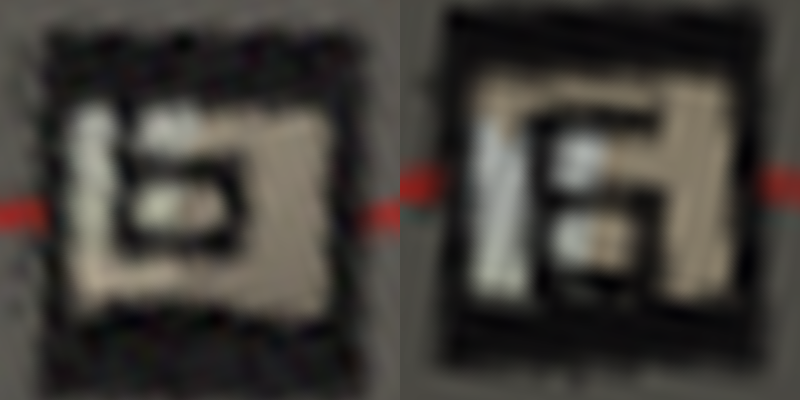

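The 6 is centred: combining both views puts it about 0.6 mm (0.02 rad) off. The finger is off the wheel, so next is closing the shutter.

Emit:
move_arm(
  steps=[
    [[0,0,0],[0,0,0],2.6],
    [[0,0,0],[0,0,0],2.6],
  ],
)

```text
clock: 22.65
eef_pos: [455.8, 113.8, 162.3]
ee_rot: [0.998, 0.066, 0.001, 0.0]
ft_force: [-0.3, 0.1, -0.4]
gripper_width: 26.0
finger_force: 0.0
```

Run:
```python
from h import *
from scipy.spatial.transform import Rotation as Ro
o=robot.get_obs();M=Ro.from_quat(o["ee_rot"]).as_matrix()
print(o["eef_pos"],M.T@(np.array([548.8,75.9,165])-o["eef_pos"]), Ro.from_matrix(M.T@Ro.from_quat([.9977,.0685,0,0]).as_matrix()).as_rotvec(degrees=True))
```

```text
[455.81198996 113.83164175 162.29132577] [87.16484259 49.89025166 -2.48382326] [ 0.01532298 -0.13918168 -0.25997002]
```

Emit:
move_arm(
  steps=[
    [[4.4,2.5,-0.3],[0,0,-0.25],2.6],
    [[8.7,5,-0.3],[0,0,-0.25],2.6],
    [[8.7,5,-0.3],[0,0,-0.25],2.6],
    [[8.7,5,-0.3],[0,0,-0.25],2.6],
  ],
)

```text
clock: 23.15
eef_pos: [546.5, 75.9, 164.7]
ee_rot: [0.998, 0.069, -0.001, -0.0]
ft_force: [0.4, 0.0, 0.1]
gripper_width: 25.7
finger_force: 0.0
```

Emit:
move_arm(
  steps=[
    [[0.1,0,1.5],[0,0,0],2.6],
    [[0.1,0,3],[0,0,0],2.6],
    [[0.1,0,4.6],[0,0,0],2.6],
    [[0.1,0,4.6],[0,0,0],2.6],
  ],
)

```text
clock: 23.65
eef_pos: [546.4, 76.6, 117.3]
ee_rot: [0.998, 0.07, -0.002, 0.0]
ft_force: [-0.7, -0.0, -0.6]
gripper_width: 25.6
finger_force: 0.0
```

Emit:
move_arm(
  steps=[
    [[0,0,0],[0,0,0],1.4],
    [[0,0,0],[0,0,0],0.8],
    [[0,0,0],[0,0,0],0.8],
    [[0,0,0],[0,0,0],0.8],
  ],
  grip_force=6,
)

```text
clock: 24.15
eef_pos: [548.1, 75.8, 119.4]
ee_rot: [0.998, 0.069, 0.0, 0.0]
ft_force: [0.9, -3.1, -0.6]
gripper_width: 11.9
finger_force: 6.0
```

Emit:
move_arm(
  steps=[
    [[0,0.8,0],[0,0,0],0.8],
    [[0,2,0],[0,0,0],0.8],
    [[0,3.2,0],[0,0,0],0.8],
    [[0,4.2,0],[0,0,0],0.8],
    [[0,5,0],[0,0,0],0.8],
  ],
)

```text
clock: 24.78
eef_pos: [554.8, 26.2, 119.3]
ee_rot: [0.998, 0.069, 0.0, 0.0]
ft_force: [-1.7, 1.1, 4.4]
gripper_width: 11.7
finger_force: 6.0
```

Emit:
move_arm(
  steps=[
    [[0,0.5,0],[0,0,0],0.8],
    [[0,0.9,0],[0,0,0],0.8],
    [[0,1.2,0],[0,0,0],0.8],
    [[0,1.4,0],[0,0,0],0.8],
    [[0,1.5,0],[0,0,0],0.8],
  ],
)

```text
clock: 25.4
eef_pos: [556.7, 12.1, 119.3]
ee_rot: [0.998, 0.069, -0.0, 0.0]
ft_force: [-1.5, 1.4, 4.5]
gripper_width: 11.9
finger_force: 6.0
```

Emit:
move_arm(
  steps=[
    [[0,0.1,0],[0,0,0],0.8],
    [[0,0.2,0],[0,0,0],0.8],
    [[0,0.3,0],[0,0,0],0.8],
    [[0,0.35,0],[0,0,0],0.8],
    [[0,0.35,0],[0,0,0],0.8],
  ],
)

```text
clock: 26.02
eef_pos: [557.2, 8.7, 119.4]
ee_rot: [0.998, 0.069, -0.0, 0.0]
ft_force: [-1.3, 0.7, 5.4]
gripper_width: 12.0
finger_force: 6.0
```

Emit:
move_arm(
  steps=[
    [[0,0.1,0],[0,0,0],0.8],
    [[0,0.2,0],[0,0,0],0.8],
    [[0,0.2,0],[0,0,0],0.8],
  ],
)

```text
clock: 26.4
eef_pos: [557.4, 6.7, 119.3]
ee_rot: [0.998, 0.069, -0.0, 0.0]
ft_force: [-1.1, 1.1, 6.6]
gripper_width: 12.0
finger_force: 6.0
```

Emit:
move_arm(
  steps=[
    [[0,0.05,0],[0,0,0],0.8],
    [[0,0.1,0],[0,0,0],0.8],
    [[0,0.1,0],[0,0,0],0.8],
  ],
)

```text
clock: 26.78
eef_pos: [557.5, 6.3, 119.3]
ee_rot: [0.998, 0.07, -0.0, -0.0]
ft_force: [-1.9, 3.0, 4.9]
gripper_width: 11.8
finger_force: 6.0
```

Emit:
move_arm(
  steps=[
    [[0,0.1,0],[0,0,0],0.8],
    [[0,0.1,0],[0,0,0],0.8],
  ],
)

```text
clock: 27.02
eef_pos: [557.5, 6.3, 119.3]
ee_rot: [0.998, 0.07, -0.0, -0.001]
ft_force: [-1.7, 2.7, 5.9]
gripper_width: 12.0
finger_force: 6.0
```

Emit:
move_arm(
  steps=[
    [[0,0,0],[0,0,0],1.6],
    [[0,0,0],[0,0,0],2.6],
    [[0,0,0],[0,0,0],2.6],
    [[0,0,-2],[0,0,0],2.6],
    [[0,0,-5],[0,0,0],2.6],
  ],
)

```text
clock: 27.65
eef_pos: [557.0, 4.5, 168.8]
ee_rot: [0.998, 0.069, -0.001, 0.0]
ft_force: [1.1, 0.8, 0.3]
gripper_width: 26.0
finger_force: 0.0
```

Emit:
move_arm(
  steps=[
    [[0,0,-4],[0,0,0],2.6],
    [[-4,-4,-6],[0,0,0],2.6],
    [[-8,-8,-6],[0,0,0],2.6],
    [[-8,-8,-6],[0,0,0],2.6],
  ],
)

```text
clock: 28.15
eef_pos: [463.8, 75.4, 229.3]
ee_rot: [0.997, 0.072, -0.002, -0.0]
ft_force: [1.3, -1.0, 1.0]
gripper_width: 26.1
finger_force: 0.0
```

Run:
```python
from h import *
a=snap("scene","s7.png");b=snap("top","t7.png")
def orange(im): 
    h=cv2.cvtColor(im,cv2.COLOR_BGR2HSV);return cv2.inRange(h,(4,200,90),(14,255,255))
for f,sl in(("t",np.s_[195:275,280:400]),("s",np.s_[200:290,250:390])):
    for k in"07":
        m=orange(cv2.imread(f"pics/{f}{k}.png")[sl]);y,x=np.nonzero(m);print(f,k,len(x),x.mean(),y.mean(),np.percentile(x,[2,98]))
A,B=rect(a,"scene"),rect(b,"top")
for n,im,c0 in(("scene",A,(140,225)),("top",B,(155,235))):
    g=cv2.GaussianBlur(cv2.cvtColor(im,cv2.COLOR_BGR2GRAY),(0,0),4)[:,c0[0]:c0[1]].mean(1)
    print(n,[(i,int(g[i])) for i in range(70,330) if g[i]==g[i-8:i+9].min()])
o=robot.get_obs();print(o["eef_pos"],o["ft_force"],o["clock"])
```

```text
t 0 1498 62.86915887850467 36.821762349799734 [47. 78.]
t 7 1408 62.27485795454545 35.30894886363637 [47. 78.]
s 0 58 66.96551724137932 35.91379310344828 [45.54 78.86]
s 7 47 66.44680851063829 36.46808510638298 [54.04 79.  ]
scene [(74, 23), (170, 39), (243, 38), (322, 15)]
top [(119, 33), (200, 41), (283, 18), (321, 12)]
[467.81220584  72.93528253 229.30141668] [ 0.82241168 -0.21841499  0.04671663] 28.25
```

```bash
python3 -c "
from workcell import robot
print(robot.hand_in())"
```

```text
the job is handed in; nothing more can be done
None
```

I opened the shutter, rolled the wheel until the 6 stood centred (about 0.02 rad off by camera), took the finger off, slid the shutter fully shut and handed the job in at about 28 s; the highest wheel press read was 13.9 N, and the meter, thermostat, carton and pliers weren't touched.

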